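Lock the castle nut of a wheel hub with its split pin

TASK

Finish the wheel hub standing in the fixture: turn its castle nut clockwise with the fingers until you feel it come snug on the washer, then carry on to the very next slot that lines up with the cross hole in the axle, and stop there. Then slide the larger split pin through slot and hole, gently and without forcing it, until its eye sits fully home against the nut, and let go; leave everything else on the bench as it is.

Things in the scene. Friction and masses are not known exactly. Their poses are not given: they have to be found in the camera images.
- hub: Wheel hub: grey casting, flange 130 mm across (top at 42 mm), barrel 72 mm across up to 90 mm above the bench, on an upright 30 mm stub axle, in a fixed dark steel plate 150 x 180 x 12 mm (x, y, z). Origin: centre of the plate's underside, on the axle's axis; z up; the cross hole runs along y, parallel to the plate's long edges. Only washer and nut can move.
- axle_end (a point): Centre of the bright axle's end face, 132 mm above the bench, the hub's highest point, 5 mm over the nut's top. A dark line scribed across this face runs along the cross hole (this point's y axis).
- cross_hole (a point): Centre of the cross hole, on the axle's axis, 122.5 mm above the bench. The hole is 7 mm wide and 7 mm high (square), goes right through the 30 mm axle along this point's y axis; z up. The pin may go in from either end.
- nut: Dark grey castle nut on the axle; clockwise from above tightens. Hexagon 46 mm across flats, 24 mm high (94 to 118 mm above the bench). Origin: on the axis, at its underside; x points out through the middle of a slot, square to a flat. It starts loose, up to 70 degrees short of snug; turning takes about 0.05 N m while loose, 0.30 N m once snug; let go when tight, it springs back 2 degrees and stays.
- nut_crown (a point): Centre of the nut's top, 127 mm above the bench, on the axis. The round crown, 42 mm across, 9 mm high (118 to 127 mm), is cut by six slots 7.5 mm wide, 60 degrees apart, one over the middle of each flat. The slot wanted lies 25 to 45 degrees past snug; slots that pass the hole before snug do not count. The nut's rise on its thread is too small to matter.
- washer_mark (a point): Dark punch mark on the steel thrust washer under the nut (66 mm across, 4 mm thick, top 94 mm above the bench), 29.8 mm from the axle's axis in the washer's x direction. It lies still while the nut is loose and is dragged round with the nut once that is snug.
- pin: The larger steel split pin, loose on the bench, 22 g: straight shank 5.5 mm thick, 66 mm long to +x, its last 3 mm slightly tapered; flat eye to -x, 18 mm long, 12 mm wide (y), 5.5 mm high, with straight sides. Origin: under the joint of eye and shank, at the underside (axis 2.75 mm higher); z up as it lies.
- pin_eye (a point): Centre of the larger pin's eye, on the pin's axis, 9 mm behind the joint of eye and shank.
- pin_seat (a point): Point on the larger pin's axis, 21 mm from the eye along the shank: it lies at the centre of the cross hole when the pin is fully home, its eye against the nut's crown.
- pin_small: Smaller split pin, shank 4 mm thick and 36 mm long to +x, eye 12 x 9 x 4 mm; a bystander that lies near the larger one.
- spare_nut: Loose smaller castle nut, 30 mm across flats, 22 mm high, standing between the two pins' places; a bystander. Origin under its centre.
- spare_washer: Loose steel ring, 56 mm across, 5 mm thick; a bystander.
- dust_cap: Aluminium hub cap, 72 mm across, 36 mm high; a bystander.
- spanner: Spanner 220 mm long, lying flat; a bystander.
- grease_tin: Round tin, 84 mm across, 62 mm high; a bystander.
- mallet: Hammer lying flat; a bystander.
- screwdriver: Screwdriver lying flat; a bystander.

How it is judged:
On the way, in this order (a step that is already met when the one before it is completed fails the run):
1. the nut is snug on the washer and stands at the next slot past snug that lines up with the cross hole ((angle between the x axis of nut and the x axis of hub, either way round between 0.4236 and 0.6236 rad or angle between the x axis of nut and the x axis of hub, either way round above 1.4708 rad) and distance of washer_mark from where it was at the start of the episode between 0.0096 and 0.0257 m), for 0.2 s.
2. the larger split pin is through slot and cross hole, its eye home against the nut (distance between pin_seat and cross_hole below 0.004 m and angle between the x axis of pin and the y axis of hub, either way round below 0.15 rad), for 0.2 s.
At the end, for the whole second after the job is handed in: A slot lines up with the cross hole within 5.7 degrees, at the first such slot past snug (washer dragged round 18 to 51 degrees in all); larger pin through slot and hole, seat point within 4 mm of the hole centre, axes within 8.6 degrees, at rest and let go (all of step 1 and all of step 2 and linear speed of pin below 0.02 m/s and contact force between the fingers and pin below 0.05 N); the robot touches nothing.
It fails at once if the nut is turned on beyond the next slot (washer dragged round by more than 55 degrees) (distance of washer_mark from where it was at the start of the episode above 0.0275 m).
It fails at once if the pin is forced against the nut, axle or hub with more than 15 N (contact force between pin and hub above 15 N).
It fails at once if a bystander on the bench is disturbed (moved by more than 25 mm) (distance of any of pin_small, spare_nut, spare_washer, dust_cap, spanner, grease_tin, mallet, screwdriver from where it was at the start of the episode above 0.025 m).
It also fails if it takes over 67 s, if anything falls off the work surface, if the arm or the gripper's body presses on something with over 40 N, if the wrist force passes 120 N, or if a joint passes its speed limit or range.

ROBOT

A 7-joint arm with a two-finger parallel gripper is mounted at the origin on the work surface. World frame = base frame: x ahead of the robot, y to its left, z up, the work surface at z = 0. Lengths are in m, angles in rad, forces in N, time in s.
With the tool pointing down it reaches from about 0.425 to 0.875 m from the base axis. Payload 4.7 kg.
Tool frame: the origin (TCP) lies where the fingers leave the gripper's body, on its centre line; the fingertips stand 70 mm ahead of it and the grasp point (between the pads) lies 51 mm ahead of it; z points along the fingers, y is the line along which they close (so a half turn about z gives the same grasp; the last joint's range is limited). The gripper opens to 87 mm and grips with 3 to 60 N. Pads are 19 mm wide; open, the fingers measure 117 mm over their backs; the gripper's body (75 mm by 190 mm) begins 51 mm behind the grasp point.
Start: joints at [-1.166, 0.321, -0.07, 1.45, 0.023, 1.371, -0.057], TCP at [0.248, 0.601, 0.292] pointing down, gripper open.
Joint ranges: [-2.86, 2.86], [-0.3, 2.09], [-1.38, 1.24], [0.06, 2.45], [-1.56, 4.7], [0.09, 2.05], [-2.69, 2.69]. Speed limits (rad/s): [2.57, 2.57, 3.14, 3.14, 3.14, 3.14, 3.14].

INTERFACE

Orientations are given as a rotation vector (axis times angle).
In Python, from bench import ctrl gives the robot as it stands.
- The arm moves only by the tool play_rows, never from a script. Its argument "increments" is a list that holds one entry, the list of rows, each a list of 7 numbers: the shift along the tool's x, y, z as a fraction of full scale, then the turn, a rotation vector about the tool's x, y, z as a fraction of full scale, then the gripper command: -1 is shut, 1 is fully open, values between are in proportion. A call has 1 to 8 rows; each row is the pose to reach, as a shift and turn from the pose commanded when the call began, along the tool's axes at that moment; what a row does not reach only later rows make up. Full scale, the value 1, is 0.1 m for a shift and 90 degrees for a turn. A row lasts 1/10 s, in which the tool goes at most 50 mm and 8.59 degrees, less where a joint would pass 70% of its speed; a pose out of reach is approached as far as the arm can. A call with a number of a shift or a turn outside -1 to 1 is refused whole. A call with a gripper value outside its range is refused whole. The fingers move at their own pace and stop on an object; "squeeze" is the grip in N (left out, the last holds). Time passes only in rows, so rows that repeat a pose let the fingers close. It gives the time, the measured TCP pose, the force, the opening and the grip force at its end, in the units of the state.
- ctrl.get_state(): the state, without advancing time (a new reading comes with each control period).
- ctrl.get_image(name): name is "scene" or "top" or "wrist"; returns the picture (384x512x3 uint8, red, green, blue); there is no depth.
- ctrl.get_calibration(name): a dict with "vertical_fov" (degrees; the focal length in pixels is half the picture's height over the tangent of half this angle, whatever the lens; pixels are square), "cx", "cy" (the principal point, pixels), "R" (3x3) and "t" (3): a world point X has camera coordinates R X + t; the wrist camera has in their place "T_tool_cam" (4x4, takes a point from camera to tool coordinates, whose origin is the TCP and whose axes are the flange's). Camera axes: x right, y down, z forward; pixel columns grow to the right and rows downward; lengths in m; the calibration is good to about 2 mm. A picture is of the moment at which its call begins: read the wrist's pose just before it. get_calibration takes no time and is no camera call.
- ctrl.close_job(): hands the job in; it is judged then, once.
The state is a dict: "time": time; "joint_positions": joint angles; "qd": joint speeds; "joint_torque": joint torques, N m; "position": TCP position; "tool_rot": TCP orientation; "ft_force": force on the tool from outside, world axes, zero at the start; "torque": the same for the moment, N m; "grip_width": opening from 0.0 (shut) to 1.0 (fully open); "grip_force": force on a finger pad.
Only numpy, scipy, OpenCV 4.12 (cv2) and the standard library are available. Lean on these libraries where they do the work, as an engineer would, in place of code of your own. Each camera call takes 0.05 s, during which the arm holds its last target. There are 200 camera calls.

## Working session

There is one attempt and no reset: what is moved stays moved. The work goes in short steps, Python scripts to look and compute and a tool call to move; the robot and the scene stay as the last step left them, time stands still between calls to the robot, and variables do not carry over. Pictures are saved under pics/ and viewed, at most 10 in all, crops included, and the job is handed in when it is done.

Besides the shell and the picture viewer there is one more tool, called after "Request:" by a JSON object that holds its "op" and its "data". play_rows: Moves the arm, as the interface text tells. Shift numbers are shares of 0.1 m and turn numbers shares of 90 degrees, none past 1 either way. Its arguments: {"type":"object","properties":{"increments":{"type":"array"},"squeeze":{"type":"number"}},"required":["increments"]}

```bash
mkdir -p pics; ls; cat > h.py <<'E'
import numpy as np,cv2
from scipy.spatial.transform import Rotation as Ro
from bench import ctrl
def grab(n,f):
    s=ctrl.get_state(); im=ctrl.get_image(n); cv2.imwrite('pics/'+f,im[:,:,::-1]); return s,im
def cam(n,s):
    c=ctrl.get_calibration(n); f=192/np.tan(np.radians(c['vertical_fov'])/2)
    if n=='wrist':
        T=np.eye(4);T[:3,:3]=Ro.from_rotvec(s['tool_rot']).as_matrix();T[:3,3]=s['position']
        W=T@np.array(c['T_tool_cam']); R=W[:3,:3].T; t=-R@W[:3,3]
    else: R=np.array(c['R']);t=np.array(c['t'])
    return f,c['cx'],c['cy'],R,t
def ray(n,s,u,v,z):
    f,cx,cy,R,t=cam(n,s); d=R.T@np.array([(u-cx)/f,(v-cy)/f,1]); o=-R.T@t
    return o+d*(z-o[2])/d[2]
def proj(n,s,X):
    f,cx,cy,R,t=cam(n,s); p=R@np.array(X)+t; return np.array([f*p[0]/p[2]+cx,f*p[1]/p[2]+cy])
E
python3 - <<'E'
from h import *
s,a=grab('top','t0.png'); s,b=grab('scene','s0.png'); print(s)
for n in('top','scene','wrist'): print(n,ctrl.get_calibration(n))
E
```

```text
pics
{'time': 0.05, 'joint_positions': array([-1.16589447,  0.32179411, -0.07009091,  1.451664  ,  0.02259742,
        1.37081242, -0.05688517]), 'qd': array([ 0.00064254, -0.00059389,  0.0009327 , -0.00054364, -0.0002433 ,
       -0.00145888, -0.00029598]), 'joint_torque': array([ 8.34249977e-05, -4.92995524e+01, -4.05845130e-01, -3.13703978e+01,
       -6.40574517e-02,  3.98129399e-02,  6.55847566e-05]), 'position': array([0.2474793 , 0.60058654, 0.29118573]), 'tool_rot': array([-6.09839934e-01, -3.08155340e+00,  2.93856200e-03]), 'ft_force': array([-0.08248243,  0.41439853, -0.94318127]), 'torque': array([ 0.00861044, -0.01208448,  0.03899947]), 'grip_force': 0.0, 'grip_width': 1.0043761253387458}
top {'vertical_fov': 53.34172533041843, 'cx': 250.01493411672635, 'cy': 190.7752532578381, 'R': array([[-0.027367  , -0.99891788, -0.03760481],
       [-0.98718262,  0.03292428, -0.15616169],
       [ 0.15723082,  0.03284914, -0.9870154 ]]), 't': array([0.01495703, 0.56936976, 1.06979541])}
scene {'vertical_fov': 56.4107697845054, 'cx': 253.9924719045481, 'cy': 193.64054763865386, 'R': array([[-0.31455659,  0.94923577, -0.00236506],
       [ 0.7296792 ,  0.2402051 , -0.64021073],
       [-0.60714283, -0.20310824, -0.7681957 ]]), 't': array([ 0.19628026, -0.35197819,  1.35142729])}
wrist {'vertical_fov': 59.448831077997305, 'cx': 253.1275075059616, 'cy': 195.4551416628086, 'T_tool_cam': array([[ 8.79498950e-04, -9.51962028e-01, -3.06214833e-01,
         8.44188727e-02],
       [ 9.99999194e-01,  5.56956995e-04,  1.14069043e-03,
        -2.64327732e-04],
       [-9.15345484e-04, -3.06215590e-01,  9.51961751e-01,
        -9.25698848e-02],
       [ 0.00000000e+00,  0.00000000e+00,  0.00000000e+00,
         1.00000000e+00]])}
```

View pics/t0.png

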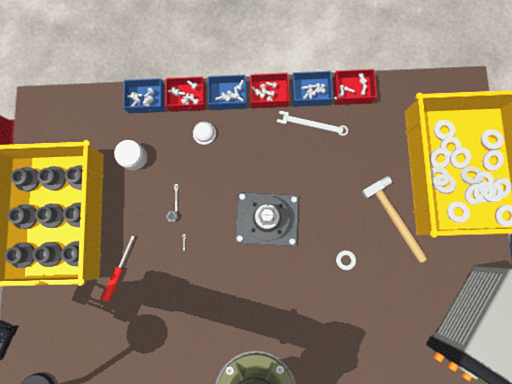

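View pics/s0.png

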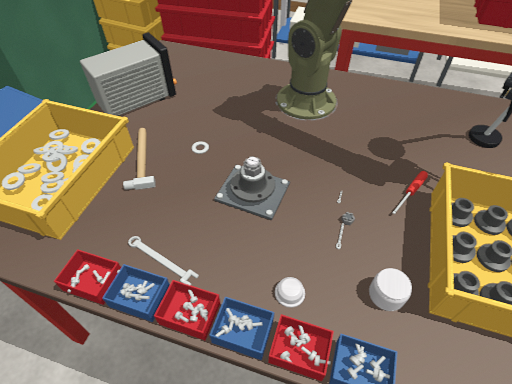

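```bash
python3 - <<'E'
from h import *
s=ctrl.get_state()
for n in('top','scene'):
    print(n,'tcp',proj(n,s,s['position']),'base',proj(n,s,[0,0,0]),proj(n,s,[0.5,0,0]))
print('axle',ray('top',s,267,214,.132),ray('scene',s,252,160,.132))
print('pin',ray('top',s,177,186,.003),ray('top',s,176,208,.003),ray('scene',s,347,218,.003),ray('scene',s,340,246,.003))
t=cv2.imread('pics/t0.png'); a=cv2.resize(t[165:265,150:310],None,fx=5,fy=5,interpolation=cv2.INTER_CUBIC);cv2.imwrite('pics/c.png',a)
E
```

```text
top tcp [-23.95428499 326.82696579] base [255.3590218  394.20879788] [250.43881316 215.99712668]
scene tcp [541.87897481 104.25003965] base [305.98778251 100.40032611] [267.31740954 198.03462056]
axle [ 0.4917723  -0.04863103  0.132     ] [ 0.49057451 -0.0495241   0.132     ]
pin [0.59847134 0.22186144 0.003     ] [0.53093587 0.22473117 0.003     ] [0.50151016 0.23240983 0.003     ] [0.59789515 0.22915996 0.003     ]
```

View pics/c.png

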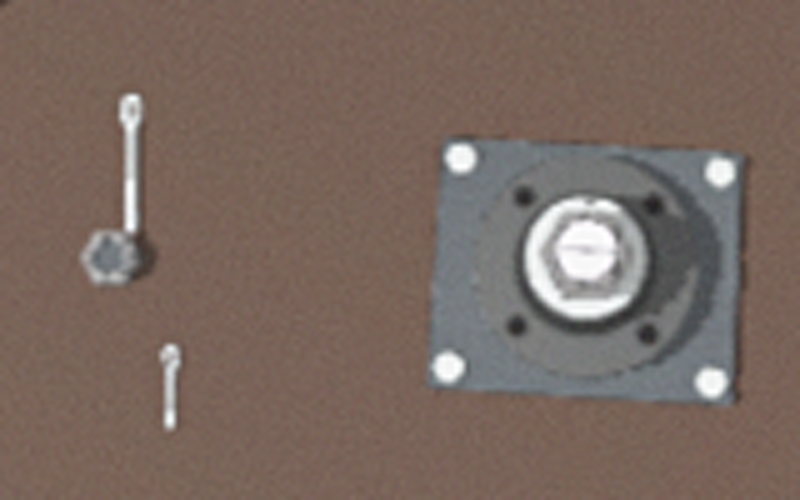

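Hub axle is near (0.491, -0.049). The pin is near (0.56, 0.222), eye at the far side and tip towards the robot, next to the spare nut. I'll travel above the hub for a close look.

Request:
{"op": "play_rows", "data": {"increments": [[[-0.32,-0.34,0,0,0,0,1],[-0.63,-0.67,0,0,0,0,1],[-0.95,-1,0,0,0,0,1]]]}}

```text
time: 0.4
position: [0.2975, 0.4708, 0.2914]
tool_rot: [-0.608, -3.082, 0.002]
ft_force: [-0.0, 0.3, 0.4]
grip_width: 1.002
grip_force: 0.0
```

Request:
{"op": "play_rows", "data": {"increments": [[[-0.32,-0.34,0,0,0,0,1],[-0.63,-0.67,0,0,0,0,1],[-0.95,-1,0,0,0,0,1]]]}}

```text
time: 0.7
position: [0.3473, 0.3417, 0.2919]
tool_rot: [-0.61, -3.082, 0.0]
ft_force: [0.2, -0.6, -1.2]
grip_width: 1.0
grip_force: 0.0
```

Request:
{"op": "play_rows", "data": {"increments": [[[-0.32,-0.34,0,0,0,0,1],[-0.63,-0.67,0,0,0,0,1],[-0.95,-1,0,0,0,0,1]]]}}

```text
time: 1.0
position: [0.397, 0.2131, 0.2921]
tool_rot: [-0.61, -3.082, -0.0]
ft_force: [0.5, 0.4, 0.6]
grip_width: 0.999
grip_force: 0.0
```

Request:
{"op": "play_rows", "data": {"increments": [[[-0.32,-0.34,0,0,0,0,1],[-0.63,-0.67,0,0,0,0,1],[-0.95,-1,0,0,0,0,1]]]}}

```text
time: 1.3
position: [0.4466, 0.0845, 0.2921]
tool_rot: [-0.61, -3.082, -0.001]
ft_force: [1.2, -0.1, -0.1]
grip_width: 0.999
grip_force: 0.0
```

Request:
{"op": "play_rows", "data": {"increments": [[[-0.32,-0.34,0,0,0,0,1],[-0.63,-0.67,0,0,0,0,1],[-0.94,-1,0,0,0,0,1],[-0.94,-1,0,0,0,0,1],[-0.94,-1,0,0,0,0,1]]]}}

```text
time: 1.8
position: [0.4952, -0.0428, 0.2919]
tool_rot: [-0.614, -3.08, 0.0]
ft_force: [-0.5, 0.3, 0.2]
grip_width: 1.002
grip_force: 0.0
```

```bash
python3 - <<'E'
from h import *
s,a=grab('wrist','w1.png'); print(s['time'],s['position'],s['tool_rot'],s['joint_positions'])
print(proj('wrist',s,[.491,-.049,.132]))
E
```

```text
1.8 [ 0.49524158 -0.04282596  0.29186594] [-6.14273944e-01 -3.08005114e+00  7.34505017e-05] [-0.53720926 -0.02321919  0.56655334  1.83888668  0.01274892  1.32319764
  1.20317585]
[243.84604663 197.62724378]
```

View pics/w1.png

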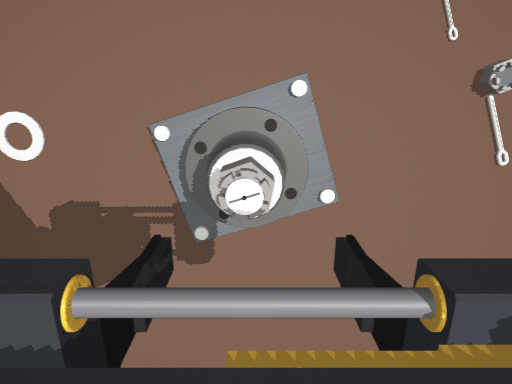

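```bash
python3 - <<'E'
from h import *
t=cv2.imread('pics/w1.png'); a=cv2.resize(t[140:225,195:300],None,fx=7,fy=7,interpolation=cv2.INTER_CUBIC);cv2.imwrite('pics/c1.png',a)
E
```

```text
(no output)
```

View pics/c1.png

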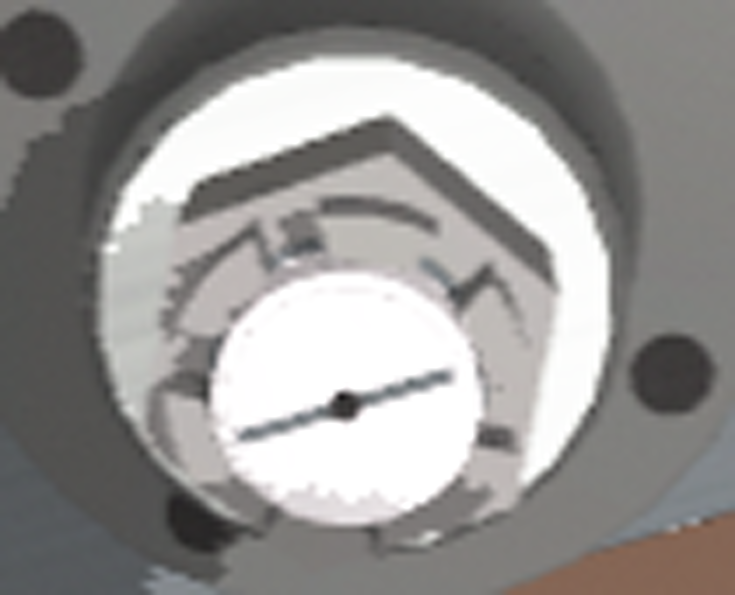

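```bash
python3 - <<'E'
from h import *
s=dict(position=[ 0.49524158,-0.04282596,0.29186594],tool_rot=[-6.14273944e-01,-3.08005114e+00,7.3e-05])
P=lambda x,y,z: ray('wrist',s,195+(x+.5)/7-.5,140+(y+.5)/7-.5,z)
c=P(344,405,.132);print('c',c)
ang=lambda a,b:np.degrees(np.arctan2(*(b-a)[1::-1]))
print('line',ang(P(240,437,.132),P(453,376,.132)))
v=[P(181,219,.118),P(395,151,.118),P(555,288,.118),P(520,500,.118)]
for p in v: print(np.linalg.norm((p-c)[:2])*1e3,ang(c,p))
for i in range(3):print('edge',ang(v[i],v[i+1]))
print('slots',[ang(c,P(*q,.127)) for q in [(300,240),(465,285),(505,435),(200,360)]])
E
```

```text
c [ 0.49080807 -0.0490316   0.132     ]
line 84.21365237196024
26.38408327469173 -155.99358809612647
26.805992979174377 145.14563050567878
26.369076930930294 89.42200572488862
26.592529556861738 28.73059754190284
edge 85.38153479687178
edge 26.393317455881103
edge -30.510775098517875
slots [np.float64(172.8840065129674), np.float64(110.27102230991356), np.float64(51.48426036331974), np.float64(-125.37084404717416)]
```

Request:
{"op": "play_rows", "data": {"increments": [[[0.02,-0.07,0.3,0,0,0.06,1],[0.02,-0.07,0.7,0,0,0.13,1],[0.02,-0.07,0.9,0,0,0.13,1],[0.02,-0.07,0.9,0,0,0.13,1]]]}}

```text
time: 2.25
position: [0.4885, -0.0456, 0.1992]
tool_rot: [-0.914, -2.999, 0.003]
ft_force: [0.6, -0.1, 0.4]
grip_width: 1.001
grip_force: 0.0
```

Request:
{"op": "play_rows", "data": {"increments": [[[0,0,0.2,0,0,0,1],[0,0,0.34,0,0,0,1],[0,0,0.34,0,0,0,1],[0,0,0.34,0,0,0,1]]]}}

```text
time: 2.65
position: [0.4912, -0.0472, 0.1689]
tool_rot: [0.92, 3.003, 0.0]
ft_force: [0.1, -0.1, -0.5]
grip_width: 0.999
grip_force: 0.0
```

Request:
{"op": "play_rows", "data": {"increments": [[[0,0,0,0,0,0,0.2],[0,0,0,0,0,0,-0.2],[0,0,0,0,0,0,-0.2],[0,0,0,0,0,0,-0.2],[0,0,0,0,0,0,-0.2],[0,0,0,0,0,0,-0.2]]], "squeeze": 20}}

```text
time: 3.25
position: [0.4907, -0.0479, 0.1683]
tool_rot: [-0.921, -3.003, 0.001]
ft_force: [-6.0, -5.6, 4.9]
grip_width: 0.539
grip_force: 5.0
```

```bash
python3 - <<'E'
from h import *
s=ctrl.get_state(); print(s['time'],s['position'],s['tool_rot'],s['ft_force'],s['torque'],s['grip_width']*87,s['grip_force'])
R=Ro.from_rotvec(s['tool_rot']).as_matrix();print('yaw y',np.degrees(np.arctan2(R[1,1],R[0,1])),'z',R[:,2])
E
```

```text
3.25 [ 0.49067515 -0.04786478  0.16828372] [-9.20590527e-01 -3.00316194e+00  1.09984922e-03] [-5.98402976 -5.63068992  4.93405251] [-1.69195083  1.52767041 -0.01118331] 46.85872746800282 5.018436312675476
yaw y 55.91516789078436 z [-6.82269528e-04 -5.23317488e-04 -9.99999630e-01]
```

Request:
{"op": "play_rows", "data": {"increments": [[[0,-0.01,0,0,0,0,-0.5],[0,-0.01,0,0,0,0,-0.5],[0,-0.01,0,0,0,0,-0.5]]], "squeeze": 25}}

```text
time: 3.55
position: [0.4902, -0.0484, 0.1683]
tool_rot: [-0.921, -3.003, 0.0]
ft_force: [-1.2, -1.0, 2.0]
grip_width: 0.527
grip_force: 24.9
```

```bash
cat >> h.py <<'E'
def st():
    s=ctrl.get_state(); print(s['time'],s['position'],s['ft_force'],s['torque'],s['grip_width']*87,s['grip_force'])
    R=Ro.from_rotvec(s['tool_rot']).as_matrix();print('yaw y',np.degrees(np.arctan2(R[1,1],R[0,1])),'z',R[:,2],'j7',s['joint_positions'][6])
E
python3 -c "from h import *;st()"
```

```text
3.55 [ 0.49023253 -0.0484485   0.16830546] [-1.17241224 -1.00453786  1.96130796] [-0.11901736  0.37742073 -0.01133077] 45.86633401191674 24.9435693025589
yaw y 55.91236477753192 z [-2.77540450e-04  3.94106370e-05 -9.99999961e-01] j7 1.0753532532202381
```

Request:
{"op": "play_rows", "data": {"increments": [[[0,0,0,0,0,0.06,-0.5],[0,0,0,0,0,0.12,-0.5],[0,0,0,0,0,0.12,-0.5]]]}}

```text
time: 3.85
position: [0.4903, -0.0484, 0.1683]
tool_rot: [-1.2, -2.903, -0.0]
ft_force: [-0.9, -0.1, 2.4]
grip_width: 0.528
grip_force: 24.9
```

```bash
python3 -c "from h import *;st()"
```

```text
3.85 [ 0.49029895 -0.04836055  0.16828764] [-0.93418835 -0.10907321  2.40533606] [-0.07090894  0.33798709 -0.04655934] 45.92166278982998 24.927969574928284
yaw y 45.09472395071726 z [-1.68388591e-04  8.40282046e-05 -9.99999982e-01] j7 0.8876695644646179
```

Request:
{"op": "play_rows", "data": {"increments": [[[0,0,0,0,0,0.06,-0.5],[0,0,0,0,0,0.1,-0.5],[0,0,0,0,0,0.1,-0.5]]]}}

```text
time: 4.15
position: [0.4903, -0.0483, 0.1683]
tool_rot: [-1.421, -2.802, -0.0]
ft_force: [-1.6, -1.3, 1.9]
grip_width: 0.526
grip_force: 24.9
```

```bash
python3 -c "from h import *;st()"
```

```text
4.15 [ 0.49034865 -0.04833018  0.16829961] [-1.62637653 -1.33676059  1.88438422] [-0.08968482  0.2941358  -0.01818892] 45.78347541022077 24.933244585990906
yaw y 36.22174272681186 z [-3.22413166e-05  1.08656109e-04 -9.99999994e-01] j7 0.7337610826186246
```

Request:
{"op": "play_rows", "data": {"increments": [[[0,0,0,0,0,0.08,-0.5],[0,0,0,0,0,0.16,-0.5],[0,0,0,0,0,0.22,-0.5],[0,0,0,0,0,0.22,-0.5]]]}}

```text
time: 4.55
position: [0.4905, -0.0483, 0.1683]
tool_rot: [1.881, 2.516, 0.001]
ft_force: [-0.2, -0.3, 2.0]
grip_width: 0.526
grip_force: 24.9
```

```bash
python3 -c "from h import *;st()"
```

```text
4.55 [ 0.49048082 -0.04825359  0.1683037 ] [-0.24861005 -0.26719935  1.95679035] [-0.02142425  0.20111486 -0.0419707 ] 45.76668278712195 24.928294122219086
yaw y 16.45542314221511 z [ 3.07779967e-04  1.72411160e-04 -9.99999938e-01] j7 0.3910116876111571
```

Request:
{"op": "play_rows", "data": {"increments": [[[0,0,0,0,0,0.05,-0.5],[0,0,0,0,0,0.05,-0.5]]]}}

```text
time: 4.75
position: [0.4905, -0.0482, 0.1683]
tool_rot: [1.977, 2.442, 0.001]
ft_force: [-0.1, 0.4, 1.7]
grip_width: 0.527
grip_force: 24.9
```

```bash
python3 -c "from h import *;st()"
```

```text
4.75 [ 0.49050465 -0.04822602  0.16829873] [-0.1316501   0.3810357   1.73341158] [-0.0433771   0.14568384  0.01139869] 45.821527030087076 24.93320792913437
yaw y 12.014853707148303 z [ 4.04195913e-04  2.37678093e-04 -9.99999890e-01] j7 0.31404131388155576
```

Request:
{"op": "play_rows", "data": {"increments": [[[0,0,0,0,0,0.05,-0.5],[0,0,0,0,0,0.05,-0.5]]]}}

```text
time: 4.95
position: [0.4905, -0.0483, 0.1683]
tool_rot: [2.071, 2.362, 0.001]
ft_force: [-0.2, 0.3, 1.8]
grip_width: 0.527
grip_force: 24.9
```

```bash
python3 -c "from h import *;st()"
```

```text
4.95 [ 0.49054573 -0.04825888  0.1683242 ] [-0.15204331  0.29722827  1.76551226] [0.04328387 0.11671899 0.01724553] 45.87914867021777 24.93332415819168
yaw y 7.522022026768547 z [ 5.28948284e-04  2.12246060e-04 -9.99999838e-01] j7 0.23619701917767
```

Request:
{"op": "play_rows", "data": {"increments": [[[0,0,0,0,0,0.05,-0.5],[0,0,0,0,0,0.05,-0.5]]]}}

```text
time: 5.15
position: [0.4906, -0.0482, 0.1683]
tool_rot: [2.162, 2.279, 0.001]
ft_force: [-0.0, 0.8, 1.0]
grip_width: 0.528
grip_force: 24.9
```

```bash
python3 -c "from h import *;st()"
```

```text
5.15 [ 0.4905616  -0.04824759  0.16830192] [-0.01913666  0.81138616  1.04567526] [ 0.05053472  0.03487803 -0.04449521] 45.954156100430765 24.933336675167084
yaw y 3.0270857234895447 z [ 5.42679970e-04  1.88489226e-04 -9.99999835e-01] j7 0.15827222721267906
```

Request:
{"op": "play_rows", "data": {"increments": [[[0,0,0,0,0,0.05,-0.5],[0,0,0,0,0,0.05,-0.5]]]}}

```text
time: 5.35
position: [0.4906, -0.0483, 0.1683]
tool_rot: [2.25, 2.192, 0.001]
ft_force: [-0.3, 0.7, 0.0]
grip_width: 0.522
grip_force: 24.9
```

```bash
python3 -c "from h import *;st()"
```

```text
5.35 [ 0.49060443 -0.04827582  0.16829785] [-0.3497543   0.74442625  0.01403081] [ 0.06324579 -0.00940804  0.04231835] 45.456072712397614 24.933402836322784
yaw y -1.475471726590785 z [ 6.65248475e-04  1.89495591e-04 -9.99999761e-01] j7 0.08032516876923472
```

Request:
{"op": "play_rows", "data": {"increments": [[[0,0,0,0,0,0.04,-0.5],[0,0,0,0,0,0.04,-0.5]]]}}

```text
time: 5.55
position: [0.4906, -0.0482, 0.1683]
tool_rot: [2.317, 2.121, 0.001]
ft_force: [0.5, 0.0, 0.7]
grip_width: 0.53
grip_force: 24.9
```

```bash
python3 -c "from h import *;st()"
```

```text
5.55 [ 0.49061465 -0.04823944  0.16831708] [0.47918735 0.025938   0.69322017] [ 0.08040153 -0.09406245  0.06365803] 46.1160389811321 24.935531616210938
yaw y -5.066451448118007 z [ 7.09929394e-04  1.97980187e-04 -9.99999728e-01] j7 0.018000134849602157
```

Request:
{"op": "play_rows", "data": {"increments": [[[0,0,0,0,0,0.04,-0.5],[0,0,0,0,0,0.04,-0.5]]]}}

```text
time: 5.75
position: [0.4906, -0.0482, 0.1683]
tool_rot: [2.382, 2.047, 0.001]
ft_force: [1.4, 0.1, -0.4]
grip_width: 0.525
grip_force: 25.0
```

```bash
python3 -c "from h import *;st()"
```

```text
5.75 [ 0.49064682 -0.04822867  0.1683184 ] [ 1.39379387  0.12265073 -0.37563874] [ 0.01336039 -0.12545222  0.26601014] 45.7085814312173 24.994479417800903
yaw y -8.640366467628603 z [ 7.32524736e-04 -6.89503218e-05 -9.99999729e-01] j7 -0.04425251655507266
```

Request:
{"op": "play_rows", "data": {"increments": [[[0,0,0,0,0,0.04,-0.5],[0,0,0,0,0,0.04,-0.5]]]}}

```text
time: 5.95
position: [0.4907, -0.0483, 0.1683]
tool_rot: [2.446, 1.971, 0.001]
ft_force: [0.6, 0.8, -0.6]
grip_width: 0.525
grip_force: 25.0
```

```bash
python3 -c "from h import *;st()"
```

```text
5.95 [ 0.49065657 -0.04828734  0.16832387] [ 0.56205618  0.77771135 -0.59874404] [ 0.04005154 -0.27064542  0.22425553] 45.68435850795776 24.984085857868195
yaw y -12.272933466879602 z [ 8.01087424e-04  6.76949535e-06 -9.99999679e-01] j7 -0.10698040293371926
```

Request:
{"op": "play_rows", "data": {"increments": [[[0,0,0,0,0,0.07,-0.5],[0,0,0,0,0,0.14,-0.5],[0,0,0,0,0,0.21,-0.5],[0,0,0,0,0,0.275,-0.5],[0,0,0,0,0,0.275,-0.5],[0,0,0,0,0,0.275,-0.5]]]}}

```text
time: 6.55
position: [0.4908, -0.0484, 0.1684]
tool_rot: [2.811, 1.402, 0.002]
ft_force: [3.3, -0.6, -1.5]
grip_width: 0.524
grip_force: 25.0
```

```bash
python3 -c "from h import *;st()"
```

```text
6.55 [ 0.49081552 -0.04837103  0.16836872] [ 3.34055147 -0.57484642 -1.51118576] [ 0.03084265 -0.57813462  0.12275062] 45.59150502049806 24.96564120054245
yaw y -36.984152724240886 z [ 1.27299175e-03 -1.87808760e-06 -9.99999190e-01] j7 -0.5348591411198726
```

Request:
{"op": "play_rows", "data": {"increments": [[[0,0,0,0,0,0,0],[0,0,0,0,0,0,0.8],[0,0,0,0,0,0,1],[0,0,0,0,0,0,1]]]}}

```text
time: 6.95
position: [0.4897, -0.0486, 0.168]
tool_rot: [-2.814, -1.396, 0.002]
ft_force: [0.5, 0.4, 0.5]
grip_width: 0.715
grip_force: 0.0
```

Request:
{"op": "play_rows", "data": {"increments": [[[0,0,-0.4,0,0,0,1],[0,0,-0.8,0,0,0,1],[0,0,-1,0,0,0,1],[0,0,-1,0,0,0,1],[0,0,-1,0,0,0,1]]]}}

```text
time: 7.45
position: [0.49, -0.0484, 0.2679]
tool_rot: [-2.814, -1.396, 0.0]
ft_force: [-0.3, -0.4, -0.4]
grip_width: 0.989
grip_force: 0.0
```

```bash
python3 - <<'E'
from h import *
st();s,a=grab('wrist','w2.png'); u,v=proj('wrist',s,[.4908,-.049,.127]).astype(int);print(u,v,s['tool_rot'])
cv2.imwrite('pics/c2.png',cv2.resize(a[v-45:v+35,u-50:u+50,::-1],None,fx=7,fy=7,interpolation=cv2.INTER_CUBIC))
E
```

```text
7.45 [ 0.48998483 -0.04843124  0.26791684] [-0.27411982 -0.38947769 -0.36639157] [-0.02864585  0.15072572  0.01609946] 86.0637552570974 0.0
yaw y -37.231044042238885 z [-4.47813585e-04  4.20468645e-04 -9.99999811e-01] j7 -0.6119326681227923
254 207 [-2.81382410e+00 -1.39584437e+00  3.36579965e-04]
```

View pics/c2.png

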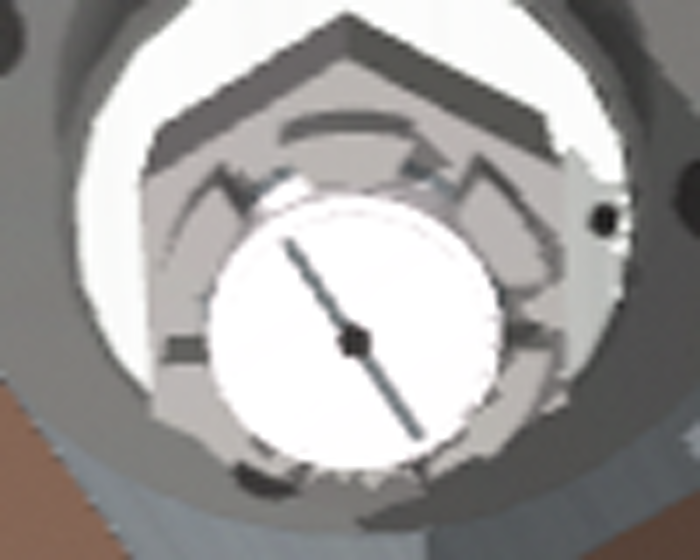

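```bash
python3 - <<'E'
from h import *
s=dict(position=[ 0.48998483,-0.04843124,0.26791684],tool_rot=[-2.81382410e+00,-1.39584437e+00,3.4e-04])
P=lambda x,y,z: ray('wrist',s,204+(x+.5)/7-.5,162+(y+.5)/7-.5,z)
c=P(354,341,.132);print('c',c)
ang=lambda a,b:np.degrees(np.arctan2(*(b-a)[1::-1]))
print('line',ang(P(420,438,.132),P(287,240,.132)))
print('horizslots',ang(P(185,348,.122),P(530,330,.122)),'mark',ang(c,P(603,218,.094)),np.linalg.norm((c-P(603,218,.094))[:2]))
v=[P(145,175,.118),P(347,57,.118),P(560,160,.118)]
for p in v: print(np.linalg.norm((p-c)[:2])*1e3,ang(c,p))
print('flats',ang(v[0],v[1]),ang(v[1],v[2]))
print('s',ang(c,P(262,190,.125)),ang(c,P(430,178,.125)))
E
```

```text
c [ 0.49088503 -0.04904285  0.132     ]
line 85.09924120499521
horizslots -33.97141899143316 mark -34.33684279030478 0.029621012653049044
26.313196946663815 111.24428060833543
26.775441779718463 54.40804834434677
26.944051656631196 -2.1457602070163384
flats -6.251959041623454 -63.534547490632676
s 86.90532157438457 25.77593361223645
```

Request:
{"op": "play_rows", "data": {"increments": [[[0.47,-0.12,0,0,0,0,1],[0.94,-0.25,0,0,0,0,1]]]}}

```text
time: 7.7
position: [0.5269, 0.041, 0.2669]
tool_rot: [-2.816, -1.389, 0.003]
ft_force: [-0.2, 0.1, 0.4]
grip_width: 0.999
grip_force: 0.0
```

Request:
{"op": "play_rows", "data": {"increments": [[[0.47,-0.12,0,0,0,0,1],[0.94,-0.25,0,0,0,0,1]]]}}

```text
time: 7.9
position: [0.564, 0.1329, 0.2662]
tool_rot: [-2.814, -1.395, 0.005]
ft_force: [1.0, -1.1, 1.0]
grip_width: 1.003
grip_force: 0.0
```

Request:
{"op": "play_rows", "data": {"increments": [[[0.47,-0.12,0.1,0,0,0.09,0.5],[0.94,-0.25,0.3,0,0,0.18,0],[0.94,-0.25,0.6,0,0,0.27,0],[0.94,-0.25,0.8,0,0,0.36,0],[0.94,-0.25,0.8,0,0,0.45,0],[0.94,-0.25,0.8,0,0,0.54,0],[0.94,-0.25,0.8,0,0,0.61,0],[0.94,-0.25,0.8,0,0,0.61,0]]]}}

```text
time: 8.7
position: [0.6003, 0.2209, 0.186]
tool_rot: [3.139, -0.06, -0.005]
ft_force: [-0.7, 0.6, -0.3]
grip_width: 0.506
grip_force: 0.0
```

```bash
python3 - <<'E'
from h import *
st();s,a=grab('wrist','w3.png'); print(list(s['position']),list(s['tool_rot']))
print(proj('wrist',s,[.598,.222,.003]))
E
```

```text
8.7 [0.60030006 0.2209211  0.18603475] [-0.67265551  0.6319443  -0.25846745] [-0.03835052  0.1819505   0.04592326] 44.00812004445539 0.0
yaw y -92.17381622403889 z [-0.00310325 -0.00237122 -0.99999237] j7 -1.800647462709135
[np.float64(0.6003000554136843), np.float64(0.2209211024309796), np.float64(0.1860347509631748)] [np.float64(3.1385943813678363), np.float64(-0.05955255011513544), np.float64(-0.004799340288172502)]
[251.20651091 193.43745778]
```

View pics/w3.png

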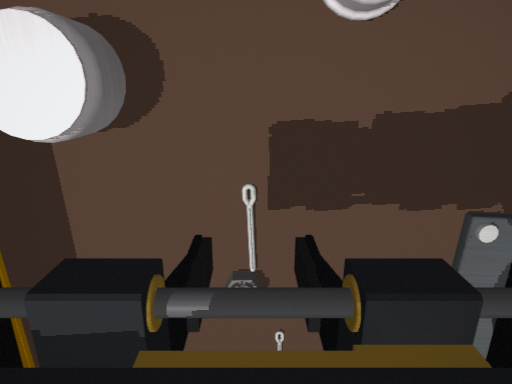

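```bash
python3 - <<'E'
from h import *
s=dict(position=[0.60030006,0.2209211,0.18603475],tool_rot=[3.13859438,-0.05955255,-0.00479934])
g=cv2.imread('pics/w3.png',0)
m=np.zeros_like(g); m[175:275,230:268]=(g[175:275,230:268]>110)*255
n,l,st_,c=cv2.connectedComponentsWithStats(m); i=1+np.argmax(st_[1:,4]); print(st_[i])
rows=[]
for v in range(st_[i][1],st_[i][1]+st_[i][3],4):
    u=np.where(l[v]==i)[0]
    if len(u): 
        p=ray('wrist',s,(u[0]+u[-1])/2,v,.00275); rows.append(p); print(v,u[0],u[-1],p.round(4))
r=np.array(rows)[7:-1]; k=np.polyfit(r[:,0],r[:,1],1); print('dir',np.degrees(np.arctan(k[0])),'y@.6',np.polyval(k,.6))
print('end',ray('wrist',s,249,st_[i][1],.0055))
E
```

```text
[242 184  14  88 626]
184 246 250 [0.6065 0.2244 0.0027]
188 242 254 [0.6029 0.2246 0.0027]
192 242 255 [0.5993 0.2243 0.0027]
196 242 255 [0.5957 0.2244 0.0027]
200 242 254 [0.5921 0.225  0.0027]
204 245 252 [0.5884 0.2247 0.0027]
208 246 252 [0.5847 0.2244 0.0027]
212 247 252 [0.5809 0.2242 0.0027]
216 247 252 [0.5772 0.2243 0.0027]
220 247 252 [0.5734 0.2245 0.0027]
224 247 252 [0.5696 0.2246 0.0028]
228 247 253 [0.5657 0.2243 0.0027]
232 248 253 [0.5618 0.224  0.0027]
236 248 253 [0.5579 0.2242 0.0027]
240 248 253 [0.554  0.2243 0.0027]
244 248 253 [0.55   0.2245 0.0027]
248 248 253 [0.546  0.2247 0.0027]
252 249 254 [0.5419 0.2239 0.0027]
256 249 254 [0.5378 0.2241 0.0027]
260 249 254 [0.5337 0.2242 0.0027]
264 249 254 [0.5296 0.2244 0.0027]
268 250 254 [0.5254 0.2241 0.0027]
dir 0.10511933456847988 y@.6 0.22438410699493744
end [0.60722055 0.22349541 0.0055    ]
```

Request:
{"op": "play_rows", "data": {"increments": [[[0.01,-0.034,0.3,0,0,-0.024,0],[0.01,-0.034,0.6,0,0,-0.024,0],[0.01,-0.034,0.95,0,0,-0.024,0],[0.01,-0.034,0.95,0,0,-0.024,0],[0.01,-0.034,0.95,0,0,-0.024,0]]]}}

```text
time: 9.25
position: [0.6021, 0.2245, 0.0929]
tool_rot: [3.141, 0.002, -0.002]
ft_force: [0.5, 0.7, 0.5]
grip_width: 0.499
grip_force: 0.0
```

```bash
python3 -c "from h import *;st()"
```

```text
9.25 [0.60206777 0.22445597 0.09288265] [0.48587427 0.71430403 0.50861202] [ 0.00760408  0.132301   -0.01382402] 43.37934980256863 0.0
yaw y -89.91693945791414 z [-0.00149491 -0.00105218 -0.99999833] j7 -1.7206838186884121
```

Request:
{"op": "play_rows", "data": {"increments": [[[-0.01,0,0.12,0,0,0,0],[-0.01,0,0.22,0,0,0,0],[-0.01,0,0.22,0,0,0,0],[-0.01,0,0.22,0,0,0,0]]]}}

```text
time: 9.65
position: [0.6015, 0.2249, 0.0715]
tool_rot: [-3.141, -0.001, -0.0]
ft_force: [0.3, -0.7, 0.5]
grip_width: 0.5
grip_force: 0.0
```

Request:
{"op": "play_rows", "data": {"increments": [[[0,0,0,0,0,0,-0.5],[0,0,0,0,0,0,-1],[0,0,0,0,0,0,-1],[0,0,0,0,0,0,-1],[0,0,0,0,0,0,-1],[0,0,0,0,0,0,-1]]], "squeeze": 20}}

```text
time: 10.25
position: [0.6015, 0.2249, 0.0714]
tool_rot: [-3.141, -0.001, -0.0]
ft_force: [0.4, 0.0, 0.2]
grip_width: 0.134
grip_force: 20.0
```

```bash
python3 -c "from h import *;st()"
```

```text
10.25 [0.60147986 0.22490328 0.07135983] [0.3682871  0.04256747 0.22028104] [-0.04058928  0.19288237 -0.00349573] 11.661291343189573 19.996227622032166
yaw y -89.97948439214794 z [ 1.38154389e-04  1.40800317e-04 -9.99999981e-01] j7 -1.7103151470531186
```

Request:
{"op": "play_rows", "data": {"increments": [[[0,0,-0.3,0,0,0,-1],[0,0,-0.6,0,0,0,-1],[0,0,-1,0,0,0,-1]]]}}

```text
time: 10.55
position: [0.6003, 0.2245, 0.1707]
tool_rot: [3.14, 0.0, -0.005]
ft_force: [0.5, 0.2, -0.5]
grip_width: 0.132
grip_force: 20.0
```

Request:
{"op": "play_rows", "data": {"increments": [[[-0.17,0.28,-0.2,0,0,0,-1],[-0.34,0.56,-0.3,0,0,0,-1],[-0.5,0.85,-0.4,0,0,0,-1]]]}}

```text
time: 10.85
position: [0.551, 0.139, 0.2121]
tool_rot: [-3.141, -0.001, -0.001]
ft_force: [-0.3, -0.8, -0.5]
grip_width: 0.128
grip_force: 20.0
```

Request:
{"op": "play_rows", "data": {"increments": [[[-0.17,0.25,0,0,0,-0.09,-1],[-0.34,0.5,0,0,0,-0.18,-1],[-0.5,0.77,0,0,0,-0.27,-1],[-0.5,0.77,0,0,0,-0.36,-1],[-0.5,0.77,0,0,0,-0.45,-1],[-0.5,0.77,0,0,0,-0.54,-1],[-0.5,0.77,0,0,0,-0.63,-1],[-0.5,0.77,0,0,0,-0.72,-1]]]}}

```text
time: 11.65
position: [0.5014, 0.0627, 0.2113]
tool_rot: [-2.647, -1.691, -0.0]
ft_force: [0.6, -0.8, -0.5]
grip_width: 0.129
grip_force: 20.0
```

Request:
{"op": "play_rows", "data": {"increments": [[[0,0,0,0,0,-0.09,-1],[0,0,0,0,0,-0.18,-1],[0,0,0,0,0,-0.222,-1],[0,0,0,0,0,-0.222,-1],[0,0,0,0,0,-0.222,-1]]]}}

```text
time: 12.15
position: [0.5014, 0.0627, 0.2113]
tool_rot: [-2.322, -2.116, -0.0]
ft_force: [-0.3, 0.2, -0.4]
grip_width: 0.133
grip_force: 20.0
```

```bash
python3 - <<'E'
from h import *
st();s,a=grab('wrist','w4.png'); print(list(s['position']),list(s['tool_rot']))
E
```

```text
12.15 [0.50143414 0.06267638 0.21126816] [-0.2546724   0.17971528 -0.43019062] [-0.10505608  0.0868177  -0.01986641] 11.540013061969459 19.99618649482727
yaw y -5.314457566499881 z [ 5.50404159e-05  1.55350026e-04 -9.99999986e-01] j7 -0.222444847240153
[np.float64(0.5014341357437957), np.float64(0.06267637863165706), np.float64(0.2112681561271074)] [np.float64(-2.3219831448484225), np.float64(-2.1160127859116695), np.float64(-0.00022826278112095304)]
```

View pics/w4.png

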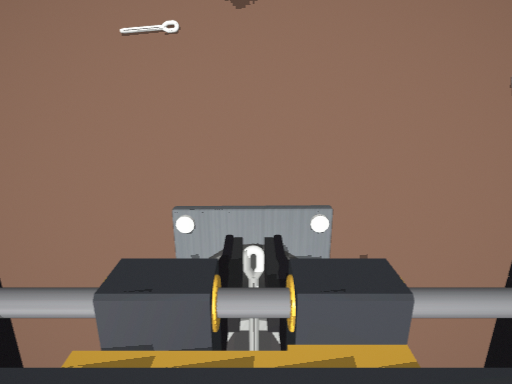

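Request:
{"op": "play_rows", "data": {"increments": [[[0,-0.006,0.1,0,0,0,-1],[0,-0.006,0.202,0,0,0,-1],[0,-0.006,0.202,0,0,0,-1],[0,-0.006,0.202,0,0,0,-1]]]}}

```text
time: 12.6
position: [0.5005, 0.0628, 0.1904]
tool_rot: [-2.32, -2.118, 0.002]
ft_force: [-0.1, 0.6, -1.0]
grip_width: 0.128
grip_force: 20.0
```

```bash
python3 - <<'E'
from h import *
st()
s,a=grab('scene','s4.png'); u,v=proj('scene',s,[.493,-.02,.12]).astype(int)
A=cv2.resize(a[v-35:v+35,u-40:u+60,::-1],None,fx=7,fy=7,interpolation=cv2.INTER_CUBIC)
cv2.imwrite('pics/c4.png',A)
E
```

```text
12.6 [0.50051016 0.0627662  0.19038422] [-0.12165965  0.55755483 -0.99755685] [-0.07868317  0.03269751 -0.01660996] 11.1541578357722 19.996249973773956
yaw y -5.215149159694019 z [-1.20956019e-03 -6.41782514e-04 -9.99999063e-01] j7 -0.20700906908646288
```

View pics/c4.png

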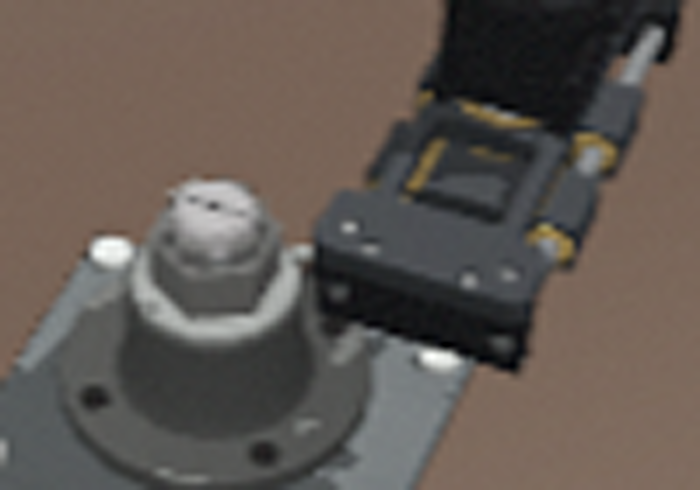

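Request:
{"op": "play_rows", "data": {"increments": [[[-0.05,0.002,-0.007,0,0,0,-1],[-0.08,0.002,-0.007,0,0,0,-1],[-0.08,0.002,-0.007,0,0,0,-1],[-0.08,0.002,-0.007,0,0,0,-1]]]}}

```text
time: 13.05
position: [0.5005, 0.0547, 0.192]
tool_rot: [2.32, 2.118, 0.001]
ft_force: [0.1, 0.7, -1.0]
grip_width: 0.131
grip_force: 20.0
```

```bash
cat >> h.py <<'E'
def ins():
    st(); s=ctrl.get_state(); R=Ro.from_rotvec(s['tool_rot']).as_matrix(); a=np.radians(84.8)
    d=s['position']-np.array([.4906,-.0483,.1911]); e=np.array([np.cos(a),np.sin(a)])
    print('along %.2f lat(toolY) %.2f z %.2f mm; tip at %.1f'%(1e3*d[:2]@e,1e3*(d[0]*e[1]-d[1]*e[0]),1e3*d[2],1e3*(d[:2]@e)-78.5))
E
python3 -c "from h import *;ins()"
```

```text
13.05 [0.50048713 0.05473748 0.1919814 ] [ 0.05002835  0.69656048 -1.04890968] [-0.13797684  0.03613768 -0.02238452] 11.415321984770902 19.996222257614136
yaw y -5.227051216003883 z [ 4.69991453e-04  3.95532709e-04 -9.99999811e-01] j7 -0.19337721428318752
along 103.51 lat(toolY) 0.51 z 0.88 mm; tip at 25.0
```

Request:
{"op": "play_rows", "data": {"increments": [[[0,-0.005,0.008,0,0,0,-1],[0,-0.005,0.008,0,0,0,-1],[0,-0.005,0.008,0,0,0,-1],[0,-0.005,0.008,0,0,0,-1]]]}}

```text
time: 13.45
position: [0.4999, 0.055, 0.191]
tool_rot: [2.32, 2.119, 0.0]
ft_force: [-1.1, -0.3, -0.2]
grip_width: 0.134
grip_force: 20.0
```

```bash
python3 -c "from h import *;ins()"
```

```text
13.45 [0.4998731  0.0550004  0.19095416] [-1.14375851 -0.32180177 -0.15380823] [-0.10210997  0.05544766 -0.00878318] 11.671115964387358 19.99626338481903
yaw y -5.192145282485319 z [ 4.60149286e-05  2.84894497e-05 -9.99999999e-01] j7 -0.1937012982094323
along 103.72 lat(toolY) -0.13 z -0.15 mm; tip at 25.2
```

Aligned. Now easing in.

Request:
{"op": "play_rows", "data": {"increments": [[[-0.02,0.001,-0.001,0,0,0,-1],[-0.04,0.001,-0.001,0,0,0,-1],[-0.06,0.001,-0.001,0,0,0,-1],[-0.06,0.001,-0.001,0,0,0,-1]]], "squeeze": 12}}

```text
time: 13.85
position: [0.4994, 0.0484, 0.1911]
tool_rot: [2.321, 2.118, 0.0]
ft_force: [0.6, -0.4, -0.4]
grip_width: 0.133
grip_force: 12.0
```

```bash
python3 -c "from h import *;ins()"
```

```text
13.85 [0.49941508 0.04844593 0.19110188] [ 0.61170932 -0.37130241 -0.3995392 ] [-0.11552692  0.07735604 -0.01260719] 11.551217309733042 11.99614092707634
yaw y -5.240970848878793 z [ 8.13982969e-05 -1.99732099e-05 -9.99999996e-01] j7 -0.18308042778732056
along 97.15 lat(toolY) 0.01 z 0.00 mm; tip at 18.6
```

Request:
{"op": "play_rows", "data": {"increments": [[[-0.015,0,0,0,0,0,-1],[-0.03,0,0,0,0,0,-1],[-0.045,0,0,0,0,0,-1],[-0.05,0,0,0,0,0,-1],[-0.05,0,0,0,0,0,-1]]]}}

```text
time: 14.35
position: [0.499, 0.0438, 0.1911]
tool_rot: [-2.32, -2.118, -0.0]
ft_force: [0.5, -0.3, 0.2]
grip_width: 0.136
grip_force: 12.0
```

```bash
python3 -c "from h import *;ins()"
```

```text
14.35 [0.49896767 0.04384879 0.1910672 ] [ 0.54502781 -0.30662162  0.16444424] [-0.14280777  0.11793015 -0.00845934] 11.821353756230632 11.9963139295578
yaw y -5.21193273925184 z [ 6.31575634e-05  8.22227924e-05 -9.99999995e-01] j7 -0.17440578916158642
along 92.53 lat(toolY) -0.02 z -0.03 mm; tip at 14.0
```

No force at the axle face; carrying on.

Request:
{"op": "play_rows", "data": {"increments": [[[-0.02,0,0,0,0,0,-1],[-0.04,0,0,0,0,0,-1],[-0.06,0,0,0,0,0,-1],[-0.06,0,0,0,0,0,-1]]]}}

```text
time: 14.75
position: [0.4984, 0.0376, 0.1911]
tool_rot: [2.321, 2.118, 0.0]
ft_force: [-0.1, 0.7, -0.9]
grip_width: 0.135
grip_force: 12.0
```

```bash
python3 -c "from h import *;ins()"
```

```text
14.75 [0.49842489 0.03755105 0.19108504] [-0.09187568  0.72530176 -0.9174779 ] [-0.0897219   0.04174988 -0.01367811] 11.737343993967205 11.996262520551682
yaw y -5.234971828093815 z [ 8.63871996e-05 -2.25294159e-05 -9.99999996e-01] j7 -0.16368296886546904
along 86.21 lat(toolY) 0.01 z -0.01 mm; tip at 7.7
```

Request:
{"op": "play_rows", "data": {"increments": [[[-0.03,0,0,0,0,0,-1],[-0.06,0,0,0,0,0,-1],[-0.09,0,0,0,0,0,-1],[-0.12,0,0,0,0,0,-1],[-0.12,0,0,0,0,0,-1]]]}}

```text
time: 15.25
position: [0.4973, 0.0254, 0.1911]
tool_rot: [2.321, 2.117, 0.0]
ft_force: [-0.3, 0.1, -0.1]
grip_width: 0.131
grip_force: 12.0
```

```bash
python3 -c "from h import *;ins()"
```

```text
15.25 [0.49730426 0.02540203 0.19108049] [-0.34960597  0.05465304 -0.13852391] [-0.09875948  0.03446572  0.01906181] 11.408778327224208 11.996257156133652
yaw y -5.253425044941581 z [ 7.54240111e-05 -4.74566868e-05 -9.99999996e-01] j7 -0.1420190219556191
along 74.01 lat(toolY) -0.00 z -0.02 mm; tip at -4.5
```

Request:
{"op": "play_rows", "data": {"increments": [[[-0.03,0,0,0,0,0,-1],[-0.06,0,0,0,0,0,-1],[-0.09,0,0,0,0,0,-1],[-0.12,0,0,0,0,0,-1],[-0.15,0,0,0,0,0,-1],[-0.18,0,0,0,0,0,-1],[-0.18,0,0,0,0,0,-1]]]}}

```text
time: 15.95
position: [0.4957, 0.0075, 0.1911]
tool_rot: [2.321, 2.117, 0.0]
ft_force: [-0.3, 0.2, 0.8]
grip_width: 0.135
grip_force: 12.0
```

```bash
python3 -c "from h import *;ins()"
```

```text
15.95 [0.49566765 0.00754634 0.19107556] [-0.28749922  0.20040053  0.75409059] [-0.05922608  0.04805442 -0.0184044 ] 11.73606166919091 11.996271014213562
yaw y -5.247114495736902 z [ 5.33922505e-05 -3.79095427e-05 -9.99999998e-01] j7 -0.10850845253101792
along 56.08 lat(toolY) -0.01 z -0.02 mm; tip at -22.4
```

Request:
{"op": "play_rows", "data": {"increments": [[[-0.03,0,0,0,0,0,-1],[-0.06,0,0,0,0,0,-1],[-0.09,0,0,0,0,0,-1],[-0.12,0,0,0,0,0,-1],[-0.15,0,0,0,0,0,-1],[-0.18,0,0,0,0,0,-1],[-0.18,0,0,0,0,0,-1]]]}}

```text
time: 16.65
position: [0.494, -0.0104, 0.1911]
tool_rot: [2.321, 2.117, 0.0]
ft_force: [0.4, 0.2, 0.3]
grip_width: 0.129
grip_force: 12.0
```

```bash
python3 -c "from h import *;ins()"
```

```text
16.65 [ 0.4940369  -0.01036367  0.19108812] [0.35569573 0.20839814 0.26085396] [-0.07350894  0.01111673 -0.02892076] 11.233193407960533 11.99620172381401
yaw y -5.243003228638708 z [ 1.01660777e-04 -5.11619146e-05 -9.99999994e-01] j7 -0.07373829014161166
along 38.09 lat(toolY) -0.02 z -0.01 mm; tip at -40.4
```

Request:
{"op": "play_rows", "data": {"increments": [[[-0.01,0,0,0,0,0,-1],[-0.02,0,0,0,0,0,-1],[-0.03,0,0,0,0,0,-1],[-0.03,0,0,0,0,0,-1]]], "squeeze": 5}}

```text
time: 17.05
position: [0.4938, -0.0129, 0.1911]
tool_rot: [2.32, 2.118, 0.0]
ft_force: [-0.3, 0.5, -0.2]
grip_width: 0.132
grip_force: 5.0
```

Request:
{"op": "play_rows", "data": {"increments": [[[-0.005,0,0,0,0,0,-1],[-0.01,0,0,0,0,0,-1],[-0.01,0,0,0,0,0,-1]]]}}

```text
time: 17.35
position: [0.4937, -0.0139, 0.1911]
tool_rot: [2.32, 2.118, 0.0]
ft_force: [-0.4, -0.3, -0.5]
grip_width: 0.13
grip_force: 5.0
```

```bash
python3 -c "from h import *;ins()"
```

```text
17.35 [ 0.49371927 -0.01385386  0.19106263] [-0.44526381 -0.30375499 -0.45510347] [-0.08585705  0.0303232  -0.00990532] 11.329358192367982 4.996350109577179
yaw y -5.204977795523797 z [ 7.99104994e-05  3.57579604e-05 -9.99999996e-01] j7 -0.0660285795608888
along 34.59 lat(toolY) -0.02 z -0.04 mm; tip at -43.9
```

Request:
{"op": "play_rows", "data": {"increments": [[[-0.005,0,0,0,0,0,-1],[-0.01,0,0,0,0,0,-1],[-0.01,0,0,0,0,0,-1]]]}}

```text
time: 17.65
position: [0.4936, -0.0149, 0.1911]
tool_rot: [2.32, 2.118, 0.0]
ft_force: [0.2, 0.1, -0.2]
grip_width: 0.138
grip_force: 5.0
```

```bash
python3 -c "from h import *;ins()"
```

```text
17.65 [ 0.49362286 -0.01488211  0.1910641 ] [ 0.18002158  0.06956033 -0.15757129] [-0.09938641 -0.0053265  -0.00152737] 12.03702224810798 4.996362179517746
yaw y -5.208267261769406 z [ 6.22937702e-05  4.78833752e-05 -9.99999997e-01] j7 -0.06401808432751874
along 33.55 lat(toolY) -0.02 z -0.04 mm; tip at -44.9
```

Request:
{"op": "play_rows", "data": {"increments": [[[-0.005,0,0,0,0,0,-1],[-0.01,0,0,0,0,0,-1]]]}}

```text
time: 17.85
position: [0.4935, -0.0158, 0.1911]
tool_rot: [-2.32, -2.118, -0.0]
ft_force: [-0.3, 0.3, 0.5]
grip_width: 0.136
grip_force: 5.0
```

Request:
{"op": "play_rows", "data": {"increments": [[[-0.005,0,0,0,0,0,-1],[-0.005,0,0,0,0,0,-1]]]}}

```text
time: 18.05
position: [0.4935, -0.016, 0.1911]
tool_rot: [-2.32, -2.118, -0.001]
ft_force: [0.4, -0.3, -0.2]
grip_width: 0.135
grip_force: 5.0
```

```bash
python3 -c "from h import *;ins()"
```

```text
18.05 [ 0.49351655 -0.01603226  0.19108775] [ 0.40484886 -0.27310213 -0.2498803 ] [ 0.14766084  0.03631954 -0.05649861] 11.764894084392072 4.997581243515015
yaw y -5.192918306496147 z [ 1.33528496e-04  4.94573117e-04 -9.99999869e-01] j7 -0.06101917503705179
along 32.40 lat(toolY) -0.02 z -0.01 mm; tip at -46.1
```

Request:
{"op": "play_rows", "data": {"increments": [[[-0.005,0,0,0,0,0,-1],[-0.005,0,0,0,0,0,-1]]]}}

```text
time: 18.25
position: [0.4935, -0.0162, 0.1911]
tool_rot: [-2.319, -2.118, -0.001]
ft_force: [-0.3, 2.3, -0.6]
grip_width: 0.13
grip_force: 5.0
```

```bash
python3 -c "from h import *;ins()"
```

```text
18.25 [ 0.49350525 -0.01624878  0.19111465] [-0.31806334  2.27950256 -0.62360892] [0.39913161 0.03109516 0.00884247] 11.34280754484331 4.9991244077682495
yaw y -5.1816786172696885 z [ 1.70030844e-04  8.03931893e-04 -9.99999662e-01] j7 -0.060072831028135654
along 32.18 lat(toolY) -0.01 z 0.01 mm; tip at -46.3
```

Contact is felt (force and moment rising, advance stalling): the eye is home. Release and retreat.

Request:
{"op": "play_rows", "data": {"increments": [[[0,0,0,0,0,0,-0.6],[0,0,0,0,0,0,-0.3],[0,0,0,0,0,0,0],[0,0,0,0,0,0,0]]]}}

```text
time: 18.65
position: [0.4934, -0.017, 0.1911]
tool_rot: [2.32, 2.118, -0.0]
ft_force: [0.6, -0.5, -0.1]
grip_width: 0.387
grip_force: 0.0
```

Request:
{"op": "play_rows", "data": {"increments": [[[0,0,-0.2,0,0,0,0],[0,0,-0.5,0,0,0,0],[0,0,-0.9,0,0,0,0],[0,0,-0.9,0,0,0,0],[0,0,-0.9,0,0,0,0]]]}}

```text
time: 19.15
position: [0.4939, -0.0168, 0.2819]
tool_rot: [2.319, 2.118, 0.003]
ft_force: [-0.6, -0.1, -1.3]
grip_width: 0.499
grip_force: 0.0
```

```bash
python3 - <<'E'
from h import *
st();s,a=grab('wrist','w5.png'); print(list(s['position']),list(s['tool_rot']))
u,v=proj('wrist',s,[.493,-.03,.125]).astype(int); print(u,v)
y0,x0=max(v-60,0),max(u-60,0)
cv2.imwrite('pics/c5.png',cv2.resize(a[y0:y0+110,x0:x0+120,::-1],None,fx=5,fy=5,interpolation=cv2.INTER_CUBIC))
print('origin',x0,y0)
E
```

```text
19.15 [ 0.49389999 -0.01684707  0.28185677] [-0.61413664 -0.10900224 -1.27018757] [-0.08893251  0.03843436  0.01355499] 43.435457489647874 0.0
yaw y -5.199645713598702 z [ 2.05636040e-03  8.20347668e-04 -9.99997549e-01] j7 -0.12335436385074088
[np.float64(0.4938999873625012), np.float64(-0.016847069736330204), np.float64(0.28185676786775243)] [np.float64(2.319340427012923), np.float64(2.117864096667107), np.float64(0.0032533963329434566)]
252 216
origin 192 156
```

View pics/c5.png

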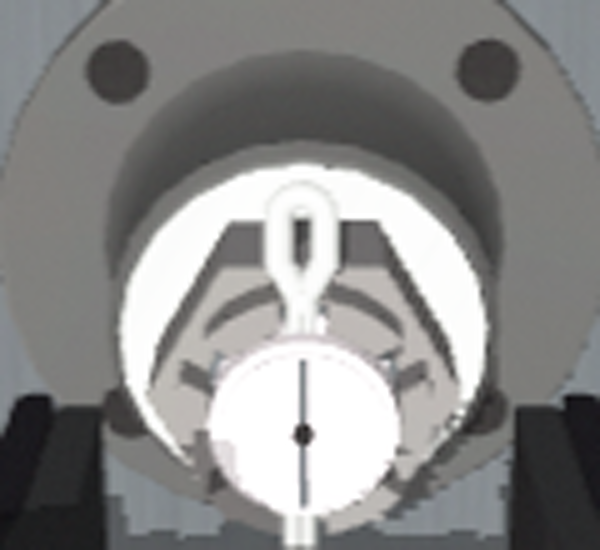

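```bash
python3 - <<'E'
from h import *
s=dict(position=[0.49389999,-0.01684707,0.28185677],tool_rot=[2.31934,2.117864,0.0032534])
P=lambda x,y,z: ray('wrist',s,192+(x+.5)/5-.5,156+(y+.5)/5-.5,z)
c=P(303,434,.132)
for y,z in((180,.1225),(180,.12525),(300,.1225)): print(y,z,np.linalg.norm((P(302,y,z)-c)[:2]))
E
```

```text
180 0.1225 0.03920010932786258
180 0.12525 0.04004541613517799
300 0.1225 0.01905942205285442
```

The eye's back end lies 39–40 mm from the axis, against 39 mm expected, so the pin is fully home. Handing in.

```bash
python3 -c "from h import *;print(ctrl.close_job())"
```

```text
the job is handed in; nothing more can be done
None
```

The nut is snug and turned on about 28° to the next slot in line with the cross hole. The larger pin is through and home against the nut without forcing, released, and the job was handed in at about 19 s; the hand-in gave no verdict.

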